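Put a sensor module on test and select its range

TASK

Put the aluminium sensor module on test. First lift it off its sloping rest and stand it upright on one of its long thin edges in the middle of the reading pad, lengthwise along the pad, and let go of it; then turn the tester's selector dial clockwise until it clicks home at the green dot, never letting it go past green to the red one. Leave the module standing and the tester on green, and do not disturb the solder reel, the jar or the cutters.

Things in the scene. Friction and masses are not known exactly. Their poses are not given: they have to be found in the camera images.
- module: flat aluminium module 20 mm thick (x), 110 long (y), 80 high (z), about 0.2 kg. Origin: centre of one long thin edge (20 x 110), z towards the other long edge. Starts on the rest leaning 28 deg from vertical: the origin's edge down, the other up and towards the robot; its +x face (green label) looks up, away from the robot. The top 34 mm overhang the rest, free on both faces.
- module_mid (a point): centre of the module's volume; same axes as the module
- rest: fixed sloping rest, grey plastic on a black base plate 110 x 100 x 8 mm; origin: centre of its underside on the table. Its back plate (80 mm wide, 46 high) leans 28 deg towards its -x and carries the module; the lip under the module is about 30 mm above the table. Rest and tester may swap sides.
- pad: fixed reading pad, 80 mm (x) by 130 mm (y), 4 mm thick, black with a turquoise face and a white strip 24 x 112 mm along its middle (y) where the module goes; origin at the centre of its underside on the table, top face 4 mm above it
- face_centre (a point): point on the tester's face where the dial's axis comes out. z: outward normal of the face (dial axis), x: up the slope of the face, y: left as seen from the robot. Four 12 mm dots lie 41 mm from the axis: white at +1.2 rad from this x axis about z, blue +0.4, green -0.4, red -1.2. Otherwise the face is flat.
- green_dot (a point): the green dot on the tester's face; same axes as face_centre
- dial_grip (a point): point on the dial's axis 30 mm above the face, a good height to grip. Dial: black skirt 48 mm across up to 10 mm above the face; on it a dark grey bar grip 46 mm long, 12 wide, from 10 to 35 mm above the face, white pointer line on top. Axes turn with the dial: x along the bar to the pointer end, z outward normal.
- dial (a joint): dial angle, rad, growing clockwise looking at the face; sprung detents at 0 (white), 0.8 (blue), 1.6 (green), 2.4 (red), end stops just beyond white and red. Starts on white or blue. Turning it takes a few N at the bar's ends; let go within a quarter step of a detent it springs home.
- reel: bystander: aluminium solder reel standing on its flange, 54 mm across, 38 mm high; origin under its centre
- jar: bystander: small amber jar, 44 mm across, 45 mm high; origin under its centre
- cutters: bystander: side cutters lying flat, yellow handles, about 115 mm long along x (from -81 to +34 mm), 48 mm wide, 12 mm high; origin under the pivot
- tester: fixed tester: blue slab case 200 x 180 x 45 mm with a yellow face and a screen, tilted 30 deg towards the robot on a rear bail. Origin on the table under the middle of the case, z up, x away from the robot.

How it is judged:
On the way, in this order (a step that is already met when the one before it is completed fails the run):
1. the module stands by itself upright on a long thin edge in the middle of the pad, let go ((angle between module's own z axis and vertical below 0.08 rad or angle between module's own z axis and vertical above 3.06 rad) and horizontal distance between module_mid and pad below 0.018 m and angle between the y axis of module and the y axis of pad, either way round below 0.2 rad and height (world z) of module_mid between 0.04 and 0.048 m and contact force between module and the fingers below 0.1 N), for 0.3 s.
2. the dial is home at the green dot (value of joint dial between 1.45 and 1.75 rad), for 0.2 s.
At the end, for the whole second after the job is handed in: The module stands at rest on a long thin edge on the pad, upright within 0.08 rad, its middle within 18 mm of the pad's middle and its length within 0.2 rad of the pad's length; the dial rests within 0.15 rad of the green detent (1.6 rad) (all of step 2 and (angle between module's own z axis and vertical below 0.08 rad or angle between module's own z axis and vertical above 3.06 rad) and horizontal distance between module_mid and pad below 0.018 m and angle between the y axis of module and the y axis of pad, either way round below 0.2 rad and height (world z) of module_mid between 0.04 and 0.048 m and linear speed of module below 0.02 m/s); the robot touches nothing.
It fails at once if the dial goes past green to red (beyond 2.1 rad) (value of joint dial above 2.1 rad).
It fails at once if a bystander (reel, jar, cutters) is moved by more than 25 mm (distance of any of reel, jar, cutters from where it was at the start of the episode above 0.025 m).
It also fails if it takes over 61 s, if anything falls off the work surface, if the arm or the gripper's body presses on something with over 40 N, if the wrist force passes 120 N, or if a joint passes its speed limit or range.

ROBOT

A 6-joint arm with a two-finger parallel gripper is mounted at the origin on the work surface. World frame = base frame: x ahead of the robot, y to its left, z up, the work surface at z = 0. Lengths are in m, angles in rad, forces in N, time in s.
With the tool pointing down it reaches from about 0.375 to 0.9 m from the base axis. Payload 3.1 kg.
Tool frame: the origin (TCP) lies midway between the tips of the shut fingers; the grasp point (between the pads) lies 19 mm behind it (arm.hold_point_z is the distance from the TCP to the grasp point, in m); z points along the fingers, y is the line along which they close (so a half turn about z gives the same grasp; the last joint's range is limited). The gripper opens to 87 mm and grips with 3 to 60 N. Pads are 19 mm wide; open, the fingers measure 117 mm over their backs; the gripper's body (75 mm by 190 mm) begins 51 mm behind the grasp point.
Start: joints at [-1.302, 0.527, 1.433, -0, 1.181, -0.178], TCP at [0.27, -0.564, 0.223] pointing down, gripper open.
Joint ranges: [-3.08, 3.08], [-0.75, 2.2], [0.22, 2.44], [-1.43, 4.57], [0, 2.65], [-2.85, 2.85]. Speed limits (rad/s): [2.79, 2.79, 3.14, 3.14, 3.14, 3.14].

INTERFACE

Orientations are given as a unit quaternion [w, x, y, z].
In Python, from workcell import get_state, eyes, arm gives the robot as it stands.
- The arm moves only by the tool apply_moves, never from a script. Its argument "moves" is a list of rows, each a list of 4 numbers: the shift along the tool's x, y, z as a fraction of full scale, then the turn about the tool's z as a fraction of full scale. In form: [[dx, dy, dz, turn], ...]. A call has 1 to 12 rows; each row is the pose to reach, as a shift and turn from the pose commanded when the call began, along the tool's axes at that moment; what a row does not reach only later rows make up. Full scale, the value 1, is 1000 mm for a shift and 30 degrees for a turn. A row lasts 1/12 s, in which the tool goes at most 41.7 mm and 7.16 degrees, less where a joint would pass 70% of its speed; a pose out of reach is approached as far as the arm can. A call with a number of a shift or a turn outside -1 to 1 is refused whole. A call with a gripper value outside its range is refused whole. "hand" is the closure, from -1 (fully open) to 1 (shut), set as the call begins (left out, the last holds). The fingers move at their own pace and stop on an object; "squeeze" is the grip in N (left out, the last holds). Time passes only in rows, so rows that repeat a pose let the fingers close. It gives the time, the measured TCP pose, the force, the opening and the grip force at its end, in the units of the state.
- get_state(): the state, without advancing time (a new reading comes with each control period).
- eyes.capture(name): name is "scene" or "top"; returns (picture, depth): 480x640x3 uint8, blue, green, red; 480x640 float32, m along the optical axis (not along the pixel's ray), 0 where there is no reading.
- eyes.camera_model(name): a dict with "fx", "fy", "cx", "cy" (pixels), "dist" ([k1, k2, p1, p2, k3] as OpenCV has them; the pictures are not rectified), "cam_to_world" (4x4, takes a point from camera to world coordinates). Camera axes: x right, y down, z forward; pixel columns grow to the right and rows downward; lengths in m; the calibration is good to about 2 mm. A picture is of the moment at which its call begins. camera_model takes no time and is no camera call.
- arm.finish_job(): hands the job in; it is judged then, once.
The state is a dict: "clock": time; "q": joint angles; "qvel": joint speeds; "tau": joint torques, N m; "ee_pos": TCP position; "tcp_rot": TCP orientation; "wrist_force": force on the tool from outside, world axes, zero at the start; "ft_torque": the same for the moment, N m; "width": finger opening in m; "finger_force": force on a finger pad.
Only numpy, scipy, OpenCV 4.12 (cv2) and the standard library are available. Lean on these libraries where they do the work, as an engineer would, in place of code of your own. Each camera call takes 0.05 s, during which the arm holds its last target. There are 200 camera calls.

## Working session

There is one attempt and no reset: what is moved stays moved. The work goes in short steps, Python scripts to look and compute and a tool call to move; the robot and the scene stay as the last step left them, time stands still between calls to the robot, and variables do not carry over. Pictures are saved under pics/ and viewed, at most 10 in all, crops included, and the job is handed in when it is done.

Besides the shell and the picture viewer there is one more tool, called after "Request:" by a JSON object that holds its "api" and its "payload", one argument or row to a line. apply_moves: Moves the arm, as the interface text tells. Its arguments: {"type":"object","properties":{"moves":{"type":"array","items":{"type":"array","items":{"type":"number"}}},"hand":{"type":"number"},"squeeze":{"type":"number"}},"required":["moves"]}

```bash
mkdir -p pics; ls; python3 - <<'E'
from workcell import get_state, eyes, arm
import cv2, numpy as np
for n in ("scene","top"):
    p,d=eyes.capture(n); cv2.imwrite(f"pics/{n}0.png",p); np.savez(f"{n}0.npz",p=p,d=d)
    m=eyes.camera_model(n); print(n,m)
print(get_state(), [a for a in dir(arm) if a[0]!='_'])
E
```

```text
pics
scene {'fx': 503.14324693587196, 'fy': 503.14324693587196, 'cx': 317.812576689927, 'cy': 243.39021854475843, 'dist': array([-0.06396508,  0.        ,  0.        ,  0.        ,  0.        ]), 'cam_to_world': array([[ 0.76497525,  0.36926566, -0.52768905,  1.05648859],
       [ 0.64381324, -0.41576098,  0.6423763 , -0.64404999],
       [ 0.01781499, -0.83113518, -0.55578498,  0.64046494],
       [ 0.        ,  0.        ,  0.        ,  1.        ]])}
top {'fx': 494.66261815728814, 'fy': 494.66261815728814, 'cx': 320.15460883473673, 'cy': 234.23846454735482, 'dist': array([0.00104365, 0.        , 0.        , 0.        , 0.        ]), 'cam_to_world': array([[-0.02978142, -0.99599158,  0.08434362,  0.44369673],
       [-0.99952503,  0.02900535, -0.01041204,  0.00689085],
       [ 0.00792388, -0.08461365, -0.99638233,  0.93477893],
       [ 0.        ,  0.        ,  0.        ,  1.        ]])}
{'clock': 0.1, 'q': array([-1.30250371e+00,  5.28366128e-01,  1.43379913e+00, -6.73057103e-06,
        1.18137969e+00, -1.78493634e-01]), 'qvel': array([ 5.54140355e-04, -2.29962276e-03, -1.12483691e-03, -2.18742258e-03,
        3.66454453e-03,  1.29628552e-05]), 'tau': array([-4.88750684e-04, -4.40986311e+01, -1.77150321e+01,  6.34432049e-02,
        5.34155779e-02, -3.54523638e-05]), 'ee_pos': array([ 0.26989215, -0.56298297,  0.22166589]), 'tcp_rot': array([-9.75023100e-04,  9.75150604e-01,  2.21540847e-01, -4.69227043e-05]), 'wrist_force': array([ 1.11325112, -0.51886787,  0.1447873 ]), 'ft_torque': array([ 0.02926392, -0.00805992,  0.04603019]), 'finger_force': 0.0, 'width': 0.08717826627274955} ['Unreachable', 'finish_job', 'hold_point_z']
```

View pics/scene0.png

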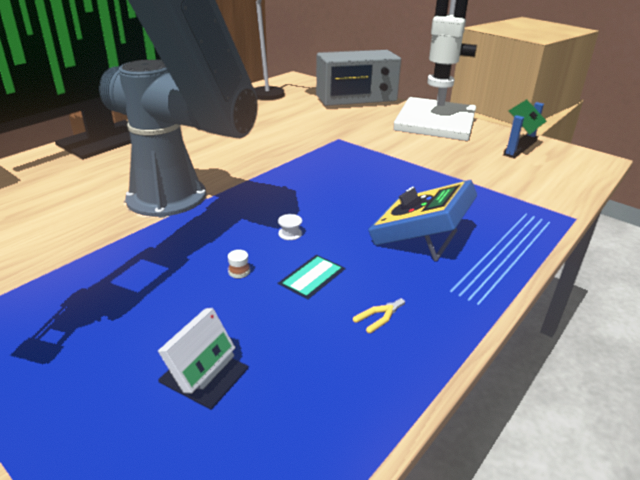

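View pics/top0.png

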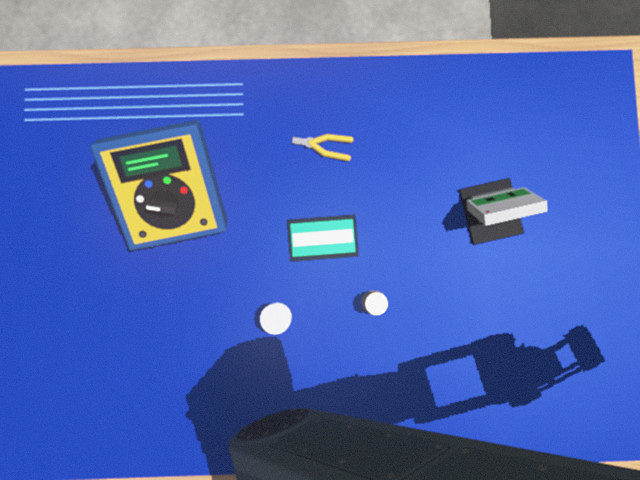

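The scene view shows the rest and module at (205,350), pad at (312,275), and tester at (420,215). In the top view the pad is at (322,238), the module at (505,208) on the right, the dial at (165,200) with its pointer on white, the reel at (275,318), the jar at (375,303) and the cutters at (325,147). Next I'll measure with masks and rays.

```bash
cat > h.py <<'E'
import numpy as np, cv2
from workcell import get_state, eyes, arm
def model(n):
    m=eyes.camera_model(n); K=np.array([[m['fx'],0,m['cx']],[0,m['fy'],m['cy']],[0,0,1]]); return K,np.array(m['dist']),m['cam_to_world']
def rays(n,px):
    K,D,T=model(n); u=cv2.undistortPoints(np.float64(px).reshape(-1,1,2),K,D)[:,0]
    return np.c_[u,np.ones(len(u))]@T[:3,:3].T, T[:3,3]
def onplane(n,px,nrm,d):   # nrm.p=d
    r,o=rays(n,px); nrm=np.array(nrm); t=(d-nrm@o)/(r@nrm); return o+r*t[:,None]
def cloud(n,d,mask):
    v,u=np.where(mask&(d>0)); r,o=rays(n,np.c_[u,v]); return o+r*d[v,u][:,None]
def hsv(p): return cv2.cvtColor(p,cv2.COLOR_BGR2HSV)
def big(mask,box):
    m=np.zeros(mask.shape,np.uint8); x0,y0,x1,y1=box; m[y0:y1,x0:x1]=mask[y0:y1,x0:x1]*255
    k,l,s,c=cv2.connectedComponentsWithStats(m); i=1+np.argmax(s[1:,4]); return l==i
def plane(P):
    for _ in range(4):
        c=np.median(P,0) if _==0 else P.mean(0); n=np.linalg.svd(P-c,full_matrices=False)[2][2]; n*=np.sign(n[2]); r=(P-c)@n
        P=P[abs(r)<max(.002,2*r.std()*.8)]
    return n,n@c,c,r.std()
E
python3 - <<'E'
from h import *
z=np.load('top0.npz'); p,d=z['p'],z['d']; h=hsv(p); H,S,V=cv2.split(h)
def rect(m):
    c=max(cv2.findContours(m.astype(np.uint8),0,2)[0],key=cv2.contourArea); return cv2.boxPoints(cv2.minAreaRect(c)),c
# pad
m=big((H>75)&(H<98)&(S>80)&(V>100),(270,200,370,275)); b,c=rect(m); P=onplane('top',b,[0,0,1],.004)
print('pad',P.mean(0),np.round(P,4).tolist(), 'depth z',np.median(cloud('top',d,m)[:,2]))
m=big((S<50)&(V>180),(270,200,370,275)); b,c=rect(m);P=onplane('top',b,[0,0,1],.004);print('strip',P.mean(0),np.round(P,4).tolist())
# bystanders
for n,box in (('reel',(250,295,300,340)),('jar',(355,285,395,320))):
    m=big((S<60)&(V>150),box); b,c=rect(m); Q=cloud('top',d,m); print(n,Q.mean(0),np.ptp(Q,0))
# tester face
m=(H>20)&(H<35)&(S>120)&(V>120); m=big(m,(90,120,230,255)); Q=cloud('top',d,m); n,dd,cc,s=plane(Q); print('face',n,dd,cc,s,'tilt',np.degrees(np.arccos(n[2])),'yaw',np.degrees(np.arctan2(-n[1],-n[0])))
for nm,lo,hi in (('blue',105,125),('green',50,80),('red',0,8)):
    box={'blue':(143,179,155,190),'green':(160,174,174,188),'red':(178,184,191,196)}[nm]
    mm=(H>=lo)&(H<=hi)&(S>100)&(V>90); mm=big(mm,box); v,u=np.where(mm); print(nm,u.mean(),v.mean(),mm.sum(),onplane('top',[[u.mean(),v.mean()]],n,dd))
mm=big((S<70)&(V>150),(133,192,147,205));v,u=np.where(mm); print('white',u.mean(),v.mean(),mm.sum(),onplane('top',[[u.mean(),v.mean()]],n,dd))
mm=big((S<70)&(V>150),(145,200,168,220));v,u=np.where(mm); print('pointer',u.mean(),v.mean(),mm.sum(),onplane('top',[[u.min(),v[u.argmin()]],[u.max(),v[u.argmax()]]],n,dd+.035))
# module
m=(S<60)&(V>110); m=big(m,(455,170,560,235)); b,c=rect(m); Q=cloud('top',d,m); print('mod n',len(Q),Q.min(0),Q.max(0))
lab=(H>50)&(H<85)&(S>80); lab=big(lab,(455,170,560,235)); L=cloud('top',d,lab); n,dd,cc,s=plane(L); print('label',n,dd,cc,s,'tilt from horiz',np.degrees(np.arcsin(n[2])))
np.savez('mod.npz',Q=Q,L=L)
cv2.imwrite('pics/crop.png',np.hstack([cv2.resize(p[170:260,445:565],(400,300),interpolation=2),cv2.resize(p[160:250,100:220],(400,300),interpolation=2)]))
E
```

```text
pad [ 0.51631888 -0.00686872  0.004     ] [[0.5465, 0.0558, 0.004], [0.5522, -0.0666, 0.004], [0.486, -0.0692, 0.004], [0.4805, 0.0525, 0.004]] depth z 0.004899487093223631
strip [ 0.51653898 -0.00690028  0.004     ] [[0.5266, 0.05, 0.004], [0.5317, -0.0627, 0.004], [0.5065, -0.0637, 0.004], [0.5014, 0.0488, 0.004]]
reel [0.3710361  0.08297215 0.03480858] [0.05528112 0.05832526 0.04513864]
jar [ 0.39266961 -0.09845984  0.0436151 ] [0.04181075 0.04335734 0.04746885]
face [-0.49446514 -0.08469604  0.86506116] -0.2386061995175478 [0.58769116 0.26904918 0.08643781] 0.000967598821116291 tilt 30.110310451544553 yaw 9.719765144675799
blue 148.0 183.5 60 [[0.60945337 0.28848637 0.10078004]]
green 166.6315789473684 179.75438596491227 57 [[0.61500789 0.25682636 0.10085522]]
red 182.76923076923077 189.5 26 [[0.59950923 0.23251957 0.08961644]]
white 139.57142857142858 198.46938775510205 49 [[0.58606985 0.30686013 0.08921305]]
pointer 152.41071428571428 207.91071428571428 56 [[0.56836106 0.28616269 0.11752392]
 [0.56497259 0.26587963 0.11360122]]
mod n 1554 [ 0.52216218 -0.38969613  0.00620256] [ 0.59612484 -0.274337    0.10902426]
label [0.8757342  0.17382616 0.45041545] 0.47242768906581845 [ 0.57646007 -0.32872442  0.05493326] 0.0006327920473339629 tilt from horiz 26.770341655835537
```

View pics/crop.png

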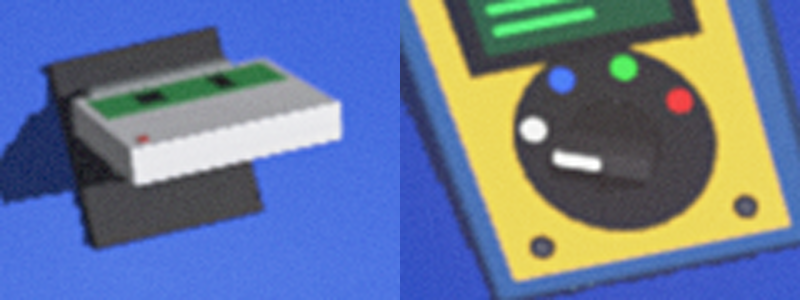

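The crop shows the module's upper front edge running from about (485,214) to (547,200) in full-image pixels, and the dial pointing at the white dot. The dot-pair fit gives face centre ≈ (0.580, 0.267, 0.082), and both pairs agree.

```bash
python3 - <<'E'
from h import *
L=np.load('mod.npz')['L']; n,dd,cc,s=plane(L)
yaw=np.arctan2(n[1],n[0]); t=np.radians(28); nn=np.array([np.cos(t)*np.cos(yaw),np.cos(t)*np.sin(yaw),np.sin(t)]); dd=nn@L.mean(0)
P=onplane('top',[[484.9,214.4],[547,200],[466.6,199.4]],nn,dd)
up=np.array([-np.sin(t)*np.cos(yaw),-np.sin(t)*np.sin(yaw),np.cos(t)])
print('upper +x edge',P,np.linalg.norm(P[0]-P[1]),'height edge',np.linalg.norm(P[0]-P[2]),'yaw edge',np.degrees(np.arctan2(*(P[1]-P[0])[:2])), np.degrees(yaw))
top=P[:2].mean(0); C=top-80*.001*up-.02*nn; near=top-.02*nn
print('near top mid',near,'near bottom mid C',C,'far bottom',C+.02*nn)
f=np.array([np.cos(yaw),np.sin(yaw)]); print('along f: C',C[:2]@f, near[:2]@f)
# check vs scene camera
K,D,T=model('scene'); T=np.linalg.inv(T)
print(cv2.projectPoints(np.array([P[0],P[1],P[0]-.02*nn]),T[:3,:3],T[:3,3],K,D)[0][:,0])
st=get_state(); q=st['tcp_rot']; from scipy.spatial.transform import Rotation as R
print(R.from_quat(np.r_[q[1:],q[0]]).as_matrix().round(3))
E
```

```text
upper +x edge [[ 0.53941159 -0.28136386  0.10593618]
 [ 0.56103284 -0.38869274  0.10535078]
 [ 0.57633523 -0.27386735  0.0350768 ]] 0.10948657280747892 height edge 0.08025337877052799 yaw edge 168.61028503515686 11.22682497387265
near top mid [ 0.53290118 -0.33846639  0.09625405] near bottom mid C [ 0.56974021 -0.33115414  0.02561824] far bottom [ 0.58706124 -0.32771605  0.03500767]
along f: C 0.49436413106029786 0.45680640603742667
[[210.72480024 307.38896629]
 [163.2280257  350.72378978]
 [202.76581295 308.14825422]]
[[ 0.902  0.432 -0.001]
 [ 0.432 -0.902  0.002]
 [ 0.    -0.002 -1.   ]]
```

Request:
{"api": "apply_moves", "payload": {
  "moves": [
    [0.368, -0.08, 0, -1],
    [0.368, -0.08, 0, -1],
    [0.368, -0.08, 0, -1],
    [0.368, -0.08, 0, -1],
    [0.368, -0.08, 0, -1],
    [0.368, -0.08, 0, -1],
    [0.368, -0.08, 0, -1],
    [0.368, -0.08, 0, -1],
    [0.368, -0.08, 0, -1],
    [0.368, -0.08, 0, -1]
  ],
  "hand": -1
}}

```text
clock: 0.93
ee_pos: [0.5727, -0.3266, 0.2221]
tcp_rot: [-0.0, 0.883, 0.469, 0.002]
wrist_force: [-0.0, -0.5, -0.0]
width: 0.0869
finger_force: 0.0
```

Request:
{"api": "apply_moves", "payload": {
  "moves": [
    [0, 0, 0, -1],
    [0, 0, 0, -1],
    [0, 0, 0, -1],
    [0, 0, 0, -1],
    [0, 0, 0, -1],
    [0, 0, 0, -1]
  ]
}}

```text
clock: 1.43
ee_pos: [0.5669, -0.3325, 0.2221]
tcp_rot: [-0.0, 0.734, 0.679, -0.0]
wrist_force: [0.3, 0.3, 0.0]
width: 0.0867
finger_force: 0.0
```

Request:
{"api": "apply_moves", "payload": {
  "moves": [
    [0, 0, 0.03, -0.52],
    [0, 0, 0.06, -0.52],
    [0, 0, 0.06, -0.52],
    [0, 0, 0.06, -0.52],
    [0, 0, 0.06, -0.52]
  ]
}}

```text
clock: 1.85
ee_pos: [0.5679, -0.3331, 0.1636]
tcp_rot: [0.001, 0.636, 0.772, 0.0]
wrist_force: [0.3, 0.4, 0.2]
width: 0.0869
finger_force: 0.0
```

Request:
{"api": "apply_moves", "payload": {
  "moves": [
    [0.001, -0.001, 0.03, 0],
    [0.001, -0.001, 0.055, 0],
    [0.001, -0.001, 0.075, 0],
    [0.001, -0.001, 0.088, 0],
    [0.001, -0.001, 0.088, 0],
    [0.001, -0.001, 0.088, 0]
  ]
}}

```text
clock: 2.35
ee_pos: [0.5669, -0.3322, 0.0755]
tcp_rot: [0.001, 0.635, 0.772, 0.0]
wrist_force: [-0.3, -1.2, -0.0]
width: 0.0868
finger_force: 0.0
```

Request:
{"api": "apply_moves", "payload": {
  "moves": [
    [0, 0.003, 0, 0],
    [0, 0.006, 0, 0],
    [0, 0.008, 0, 0],
    [0, 0.008, 0, 0]
  ]
}}

```text
clock: 2.68
ee_pos: [0.5752, -0.3306, 0.0758]
tcp_rot: [0.001, 0.635, 0.773, -0.0]
wrist_force: [0.2, 0.3, 0.3]
width: 0.0872
finger_force: 0.0
```

Request:
{"api": "apply_moves", "payload": {
  "moves": [
    [0, 0, 0, 0],
    [0, 0, 0, 0],
    [0, 0, 0, 0],
    [0, 0, 0, 0]
  ],
  "hand": -0.4,
  "squeeze": 15
}}

```text
clock: 3.02
ee_pos: [0.5737, -0.3301, 0.0746]
tcp_rot: [-0.0, 0.635, 0.773, 0.0]
wrist_force: [-1.4, 0.2, 1.2]
width: 0.0683
finger_force: 0.7
```

Request:
{"api": "apply_moves", "payload": {
  "moves": [
    [0, 0, 0, 0],
    [0, 0, 0, 0],
    [0, 0, 0, 0],
    [0, 0, 0, 0]
  ],
  "hand": 0.1
}}

```text
clock: 3.35
ee_pos: [0.5743, -0.3301, 0.0746]
tcp_rot: [0.0, 0.635, 0.773, 0.0]
wrist_force: [-0.4, 0.2, 1.2]
width: 0.0435
finger_force: 0.6
```

```bash
python3 - <<'E'
from h import *
p,d=eyes.capture('scene'); cv2.imwrite('pics/s1.png',cv2.resize(p[220:420,100:320],(660,600)))
E
```

```text
(no output)
```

View pics/s1.png

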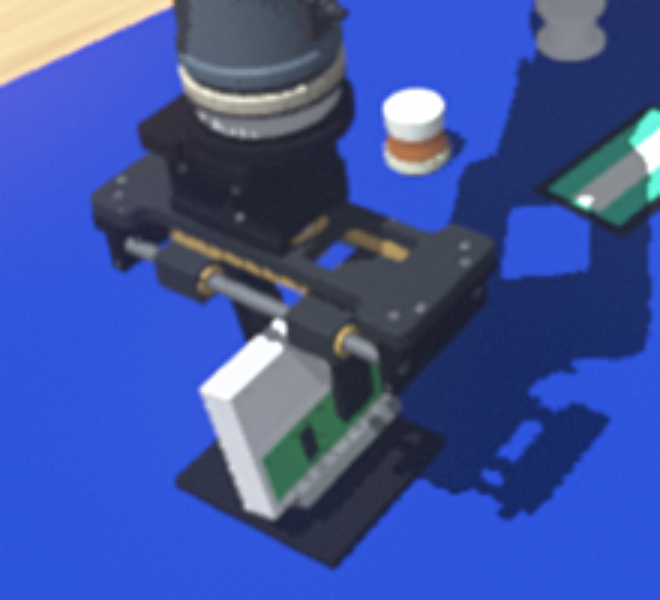

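The near finger is tipping the module up, with its top at about (245,370) in the crop. It still leans a little, and the far finger is at its face. I'll keep closing.

Request:
{"api": "apply_moves", "payload": {
  "moves": [
    [0, 0, 0, 0],
    [0, 0, 0, 0],
    [0, 0, 0, 0],
    [0, 0, 0, 0]
  ],
  "hand": 0.4
}}

```text
clock: 3.73
ee_pos: [0.5742, -0.3301, 0.0745]
tcp_rot: [0.0, 0.635, 0.773, 0.0]
wrist_force: [-1.0, 0.5, 0.2]
width: 0.0272
finger_force: 0.3
```

Request:
{"api": "apply_moves", "payload": {
  "moves": [
    [0, 0, 0, 0],
    [0, 0, 0, 0],
    [0, 0, 0, 0],
    [0, 0, 0, 0],
    [0, 0, 0, 0]
  ],
  "hand": 1,
  "squeeze": 25
}}

```text
clock: 4.15
ee_pos: [0.5746, -0.33, 0.0745]
tcp_rot: [0.0, 0.635, 0.773, 0.0]
wrist_force: [1.6, -0.4, -0.5]
width: 0.0199
finger_force: 24.9
```

Request:
{"api": "apply_moves", "payload": {
  "moves": [
    [0, 0, -0.01, 0],
    [0, 0, -0.03, 0],
    [0, 0, -0.06, 0],
    [0, 0, -0.09, 0],
    [0, 0, -0.1, 0],
    [0, 0, -0.1, 0]
  ],
  "squeeze": 40
}}

```text
clock: 4.65
ee_pos: [0.5756, -0.3315, 0.1783]
tcp_rot: [0.004, 0.635, 0.773, -0.0]
wrist_force: [0.0, -0.1, -3.0]
width: 0.0198
finger_force: 39.9
```

Request:
{"api": "apply_moves", "payload": {
  "moves": [
    [0.03, 0, 0, 0.1],
    [0.065, 0.002, 0, 0.2],
    [0.1, 0.005, 0, 0.283],
    [0.135, 0.005, 0, 0.283],
    [0.17, 0.005, 0, 0.283],
    [0.205, 0.005, 0, 0.283],
    [0.24, 0.005, 0, 0.283],
    [0.275, 0.005, 0, 0.283],
    [0.305, 0.005, 0, 0.283],
    [0.328, 0.005, 0, 0.283],
    [0.328, 0.005, 0, 0.283],
    [0.328, 0.005, 0, 0.283]
  ]
}}

```text
clock: 5.65
ee_pos: [0.5135, -0.0061, 0.1731]
tcp_rot: [-0.001, 0.689, 0.725, -0.001]
wrist_force: [-0.1, -1.0, -2.5]
width: 0.0196
finger_force: 39.9
```

```bash
python3 - <<'E'
from h import *
p,d=eyes.capture('scene'); q,e=eyes.capture('top'); np.savez('2.npz',p=p,d=d,q=q,e=e)
cv2.imwrite('pics/s2.png',np.hstack([cv2.resize(p[140:340,200:440],(400,333)),cv2.resize(q[160:320,220:412],(400,333))]))
print(get_state()['width'],get_state()['finger_force'])
E
```

```text
0.019397771574282175 39.92779709718718
```

View pics/s2.png

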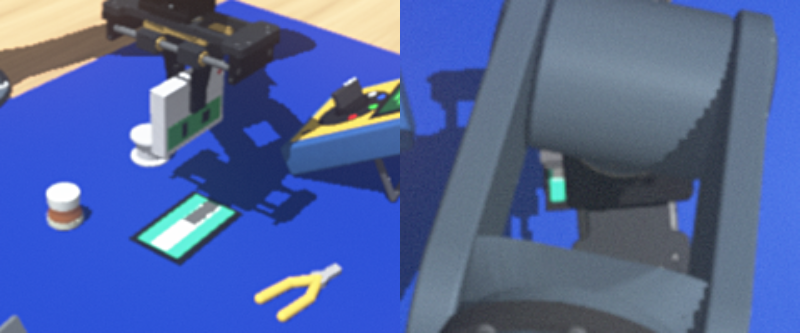

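The scene crop shows the module held upright above the pad, with its face at about (190,120). I'll check its in-plane tilt and its offset in the grip.

```bash
python3 - <<'E'
from h import *
z=np.load('2.npz'); p,d=z['p'],z['d']
st=get_state(); t=st['ee_pos']; q=st['tcp_rot']; yaw=2*np.arctan2(q[2],q[1])-np.pi/2; print(t,np.degrees(yaw))
f=np.array([np.cos(yaw),np.sin(yaw),0]); e=np.array([-np.sin(yaw),np.cos(yaw),0])
v,u=np.mgrid[170:250,280:350]; P=cloud('scene',d,np.isin(np.arange(480),range(170,250))[:,None]&np.isin(np.arange(640),range(280,350))[None])
r=P-t; m=(abs(r@f-.01)<.006)&(r[:,2]<.03)&(abs(r@e)<.08)
Q=r[m]; y=Q@e; zz=Q[:,2]; n,dd,c,s=plane(Q); n*=np.sign(n@f); print('face n',n,'tilt',np.degrees(np.arcsin(n[2])),'yaw',np.degrees(np.arctan2(n[1],n[0])),'y',np.percentile(y,[.5,99.5]),len(Q))
for a in np.arange(-.05,.051,.01):
    w=abs(y-a)<.005
    if w.sum()>5: print(round(a,3),w.sum(),zz[w].min().round(4),zz[w].max().round(4))
E
```

```text
[ 0.51507376 -0.00793186  0.17370717] 2.713399812586839
face n [0.99886065 0.04758689 0.00358964] tilt 0.2056715909264453 yaw 2.72757559591859 y [-0.05296776  0.05742029] 1057
-0.05 148 -0.0433 0.0296
-0.04 120 -0.0417 0.03
-0.03 109 -0.0414 0.0296
-0.02 116 -0.0423 0.0294
-0.01 125 -0.0413 0.0297
0.0 49 -0.0428 0.0033
0.01 46 -0.043 -0.01
0.02 42 -0.0413 -0.0073
0.03 82 -0.0421 0.0297
0.04 96 -0.0424 0.0295
0.05 97 -0.0429 0.0295
```

Request:
{"api": "apply_moves", "payload": {
  "moves": [
    [-0.001, 0.001, 0.02, 0],
    [-0.001, 0.001, 0.05, 0],
    [-0.001, 0.001, 0.08, 0],
    [-0.001, 0.001, 0.1, 0],
    [-0.001, 0.001, 0.112, 0],
    [-0.001, 0.001, 0.12, 0],
    [-0.001, 0.001, 0.12, 0],
    [-0.001, 0.001, 0.12, 0],
    [-0.001, 0.001, 0.12, 0]
  ]
}}

```text
clock: 6.5
ee_pos: [0.5172, -0.009, 0.0552]
tcp_rot: [0.001, 0.69, 0.723, 0.0]
wrist_force: [0.5, 0.2, -2.4]
width: 0.0196
finger_force: 39.9
```

Request:
{"api": "apply_moves", "payload": {
  "moves": [
    [0, 0, 0.001, 0],
    [0, 0, 0.002, 0],
    [0, 0, 0.003, 0],
    [0, 0, 0.004, 0],
    [0, 0, 0.004, 0],
    [0, 0, 0.004, 0]
  ]
}}

```text
clock: 7.0
ee_pos: [0.5163, -0.0083, 0.0506]
tcp_rot: [0.0, 0.69, 0.724, 0.0]
wrist_force: [0.6, -0.8, -2.5]
width: 0.0196
finger_force: 39.9
```

Not in contact yet, so I'll step down until the force changes.

Request:
{"api": "apply_moves", "payload": {
  "moves": [
    [0, 0, 0.001, 0],
    [0, 0, 0.002, 0],
    [0, 0, 0.003, 0],
    [0, 0, 0.003, 0],
    [0, 0, 0.003, 0]
  ]
}}

```text
clock: 7.42
ee_pos: [0.5162, -0.0083, 0.0474]
tcp_rot: [-0.0, 0.69, 0.724, -0.0]
wrist_force: [-0.5, -0.7, -2.1]
width: 0.0198
finger_force: 39.9
```

Request:
{"api": "apply_moves", "payload": {
  "moves": [
    [0, 0, 0.001, 0],
    [0, 0, 0.001, 0],
    [0, 0, 0.001, 0]
  ]
}}

```text
clock: 7.67
ee_pos: [0.5163, -0.0084, 0.0465]
tcp_rot: [-0.0, 0.69, 0.724, -0.0]
wrist_force: [0.3, -0.2, -3.0]
width: 0.0195
finger_force: 39.9
```

Request:
{"api": "apply_moves", "payload": {
  "moves": [
    [0, 0, 0.001, 0],
    [0, 0, 0.001, 0],
    [0, 0, 0.001, 0]
  ]
}}

```text
clock: 7.92
ee_pos: [0.5163, -0.0084, 0.0455]
tcp_rot: [-0.0, 0.69, 0.724, -0.0]
wrist_force: [-0.4, 0.5, -2.3]
width: 0.0198
finger_force: 39.9
```

Request:
{"api": "apply_moves", "payload": {
  "moves": [
    [0, 0, 0.001, 0],
    [0, 0, 0.001, 0],
    [0, 0, 0.001, 0]
  ]
}}

```text
clock: 8.17
ee_pos: [0.5164, -0.0084, 0.0451]
tcp_rot: [0.0, 0.69, 0.724, 0.0]
wrist_force: [-0.5, 1.5, 4.4]
width: 0.0196
finger_force: 39.9
```

Request:
{"api": "apply_moves", "payload": {
  "moves": [
    [0, 0, 0.0007, 0],
    [0, 0, 0.0007, 0],
    [0, 0, 0.0007, 0]
  ]
}}

```text
clock: 8.42
ee_pos: [0.5164, -0.0083, 0.0451]
tcp_rot: [0.0, 0.69, 0.724, 0.0]
wrist_force: [-2.1, 0.2, 10.4]
width: 0.02
finger_force: 39.9
```

Request:
{"api": "apply_moves", "payload": {
  "moves": [
    [0, 0, -0.0007, 0],
    [0, 0, -0.0007, 0]
  ],
  "squeeze": 8
}}

```text
clock: 8.58
ee_pos: [0.5166, -0.0084, 0.045]
tcp_rot: [0.0, 0.69, 0.724, 0.0]
wrist_force: [0.2, 0.1, 6.0]
width: 0.0203
finger_force: 8.0
```

Request:
{"api": "apply_moves", "payload": {
  "moves": [
    [0, 0, 0, 0],
    [0, 0, 0, 0],
    [0, 0, 0, 0]
  ],
  "hand": 0.4
}}

```text
clock: 8.83
ee_pos: [0.5164, -0.0084, 0.0443]
tcp_rot: [0.0, 0.69, 0.724, -0.0]
wrist_force: [-0.2, 0.2, 0.2]
width: 0.0256
finger_force: 0.0
```

Request:
{"api": "apply_moves", "payload": {
  "moves": [
    [0, 0, 0, 0],
    [0, 0, 0, 0],
    [0, 0, 0, 0],
    [0, 0, 0, 0]
  ],
  "hand": -0.6
}}

```text
clock: 9.17
ee_pos: [0.5163, -0.0083, 0.0445]
tcp_rot: [-0.0, 0.69, 0.724, -0.0]
wrist_force: [-0.6, 0.5, -0.6]
width: 0.0453
finger_force: 0.0
```

Request:
{"api": "apply_moves", "payload": {
  "moves": [
    [0, 0, -0.01, 0],
    [0, 0, -0.03, 0],
    [0, 0, -0.06, 0],
    [0, 0, -0.1, 0],
    [0, 0, -0.14, 0],
    [0, 0, -0.16, 0],
    [0, 0, -0.16, 0],
    [0, 0, -0.16, 0]
  ]
}}

```text
clock: 9.83
ee_pos: [0.5169, -0.0084, 0.2065]
tcp_rot: [0.002, 0.69, 0.724, 0.001]
wrist_force: [0.1, -0.4, 0.6]
width: 0.0695
finger_force: 0.0
```

```bash
python3 - <<'E'
from h import *
p,d=eyes.capture('scene'); cv2.imwrite('pics/s3.png',cv2.resize(p[140:340,200:440],(600,500)))
P=cloud('scene',d,np.isin(np.arange(480),range(200,310))[:,None]&np.isin(np.arange(640),range(260,370))[None])
t=np.array([.5165,-.0069,0]);yaw=np.radians(2.7); f=np.array([np.cos(yaw),np.sin(yaw),0]); e=np.array([-np.sin(yaw),np.cos(yaw),0])
r=P-t; m=(abs(r@f-.01)<.006)&(P[:,2]>.015)&(P[:,2]<.1); Q=r[m]; n,dd,c,s=plane(Q); n*=np.sign(n@f)
print('n',n,'tilt',np.degrees(np.arcsin(n[2])),'yaw',np.degrees(np.arctan2(n[1],n[0])),'f',c@f,'e',np.percentile(Q@e,[.5,99.5]),'z',Q[:,2].min(),Q[:,2].max())
E
```

```text
n [0.99880793 0.04700375 0.01316679] tilt 0.7544232821044462 yaw 2.6943428811175503 f 0.011102351093867646 e [-0.05623887  0.05509648] z 0.01500548111639377 0.08504180200438671
```

View pics/s3.png

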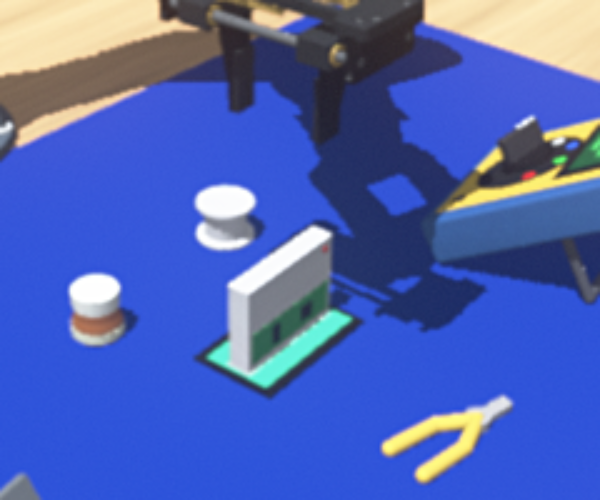

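The module stands upright and centred: tilt 0.7°, offset about 1 mm, yaw matching the pad. Next is the dial.

Request:
{"api": "apply_moves", "payload": {
  "moves": [
    [0.03, 0.007, 0, 0.1],
    [0.07, 0.016, 0, 0.25],
    [0.11, 0.025, 0, 0.4],
    [0.15, 0.034, 0, 0.49],
    [0.19, 0.043, 0, 0.49],
    [0.23, 0.052, 0, 0.49],
    [0.26, 0.059, 0, 0.49],
    [0.27, 0.061, 0, 0.49],
    [0.27, 0.061, 0, 0.49],
    [0.27, 0.061, 0, 0.49],
    [0.27, 0.061, 0, 0.49]
  ],
  "hand": 0
}}

```text
clock: 10.8
ee_pos: [0.5635, 0.2625, 0.2034]
tcp_rot: [-0.0, 0.777, 0.629, -0.002]
wrist_force: [-0.6, -0.5, 0.2]
width: 0.0434
finger_force: 0.0
```

Request:
{"api": "apply_moves", "payload": {
  "moves": [
    [0.002, 0.001, 0.02, 0],
    [0.002, 0.001, 0.05, 0],
    [0.002, 0.001, 0.075, 0],
    [0.002, 0.001, 0.085, 0],
    [0.002, 0.001, 0.085, 0],
    [0.002, 0.001, 0.085, 0],
    [0.002, 0.001, 0.085, 0]
  ]
}}

```text
clock: 11.38
ee_pos: [0.5672, 0.2656, 0.1211]
tcp_rot: [0.001, 0.777, 0.629, 0.001]
wrist_force: [-0.2, 0.5, 0.9]
width: 0.0433
finger_force: 0.0
```

Request:
{"api": "apply_moves", "payload": {
  "moves": [
    [-0.001, -0.002, 0.005, 0],
    [-0.001, -0.002, 0.01, 0],
    [-0.001, -0.002, 0.014, 0],
    [-0.001, -0.002, 0.0165, 0],
    [-0.001, -0.002, 0.0165, 0],
    [-0.001, -0.002, 0.0165, 0]
  ]
}}

```text
clock: 11.88
ee_pos: [0.5636, 0.2655, 0.1028]
tcp_rot: [-0.0, 0.777, 0.629, -0.0]
wrist_force: [-0.3, -0.2, -0.8]
width: 0.0432
finger_force: 0.0
```

Request:
{"api": "apply_moves", "payload": {
  "moves": [
    [0, 0, 0, 0],
    [0, 0, 0, 0],
    [0, 0, 0, 0],
    [0, 0, 0, 0],
    [0, 0, 0, 0]
  ],
  "hand": 1,
  "squeeze": 12
}}

```text
clock: 12.3
ee_pos: [0.5647, 0.2654, 0.1033]
tcp_rot: [0.001, 0.777, 0.629, 0.001]
wrist_force: [5.0, -2.0, -1.1]
width: 0.0179
finger_force: 2.2
```

Request:
{"api": "apply_moves", "payload": {
  "moves": [
    [0, 0, 0, 0],
    [0, 0, 0, 0],
    [0, 0, 0, 0.1],
    [0, 0, 0, 0.2],
    [0, 0, 0, 0.3],
    [0, 0, 0, 0.4],
    [0, 0, 0, 0.5],
    [0, 0, 0, 0.5]
  ]
}}

```text
clock: 12.97
ee_pos: [0.5654, 0.2651, 0.1042]
tcp_rot: [0.001, 0.853, 0.522, 0.001]
wrist_force: [3.2, -2.7, 3.2]
width: 0.0142
finger_force: 11.5
```

Gripping well at 14 mm; I'll continue turning.

Request:
{"api": "apply_moves", "payload": {
  "moves": [
    [0, 0, 0, 0.1],
    [0, 0, 0, 0.2],
    [0, 0, 0, 0.3],
    [0, 0, 0, 0.4],
    [0, 0, 0, 0.5],
    [0, 0, 0, 0.6],
    [0, 0, 0, 0.7],
    [0, 0, 0, 0.8],
    [0, 0, 0, 0.9],
    [0, 0, 0, 1.0],
    [0, 0, 0, 1.0]
  ]
}}

```text
clock: 13.88
ee_pos: [0.5647, 0.2648, 0.1044]
tcp_rot: [0.001, 0.959, 0.284, 0.001]
wrist_force: [3.3, -3.8, 6.4]
width: 0.0125
finger_force: 11.7
```

```bash
python3 - <<'E'
from h import *
p,d=eyes.capture('scene'); cv2.imwrite('pics/s4.png',np.hstack([cv2.resize(p[160:260,350:490],(700,500),interpolation=2)]))
E
```

```text
(no output)
```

View pics/s4.png

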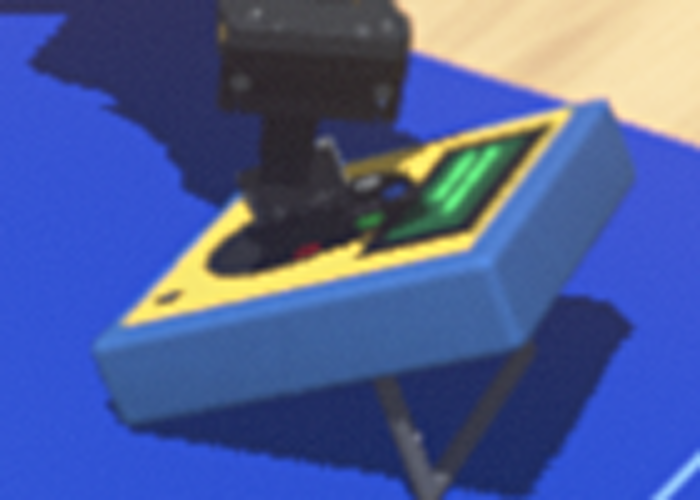

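The bar is in the fingers, following, with its pointer near blue. I'll turn the remaining 46°.

Request:
{"api": "apply_moves", "payload": {
  "moves": [
    [0, 0, 0, 0.1],
    [0, 0, 0, 0.2],
    [0, 0, 0, 0.3],
    [0, 0, 0, 0.4],
    [0, 0, 0, 0.5],
    [0, 0, 0, 0.6],
    [0, 0, 0, 0.7],
    [0, 0, 0, 0.8],
    [0, 0, 0, 0.9],
    [0, 0, 0, 1.0],
    [0, 0, 0, 1.0]
  ]
}}

```text
clock: 14.85
ee_pos: [0.5644, 0.2651, 0.1034]
tcp_rot: [0.0, 1.0, 0.026, 0.001]
wrist_force: [3.8, -1.7, 1.5]
width: 0.0119
finger_force: 12.2
```

Request:
{"api": "apply_moves", "payload": {
  "moves": [
    [0, 0, 0, 0.1],
    [0, 0, 0, 0.2],
    [0, 0, 0, 0.3],
    [0, 0, 0, 0.4],
    [0, 0, 0, 0.5],
    [0, 0, 0, 0.5],
    [0, 0, 0, 0.5]
  ]
}}

```text
clock: 15.43
ee_pos: [0.564, 0.2655, 0.1033]
tcp_rot: [-0.0, 0.995, -0.103, 0.0]
wrist_force: [1.7, -2.4, 1.7]
width: 0.0125
finger_force: 12.8
```

Request:
{"api": "apply_moves", "payload": {
  "moves": [
    [0, 0, 0, 0],
    [0, 0, 0, 0],
    [0, 0, 0, 0],
    [0, 0, 0, 0]
  ],
  "hand": 0.1
}}

```text
clock: 15.77
ee_pos: [0.5622, 0.2655, 0.1024]
tcp_rot: [0.0, 0.995, -0.104, -0.002]
wrist_force: [0.2, 0.7, 0.7]
width: 0.0313
finger_force: 0.0
```

Request:
{"api": "apply_moves", "payload": {
  "moves": [
    [0, 0, -0.02, 0],
    [0, 0, -0.05, 0],
    [0, 0, -0.08, 0],
    [0, 0, -0.11, 0],
    [-0.04, 0, -0.12, 0],
    [-0.08, 0, -0.12, 0],
    [-0.12, 0, -0.12, 0],
    [-0.15, 0, -0.12, 0],
    [-0.15, 0, -0.12, 0],
    [-0.15, 0, -0.12, 0]
  ]
}}

```text
clock: 16.6
ee_pos: [0.4146, 0.2969, 0.2231]
tcp_rot: [0.0, 0.995, -0.103, -0.001]
wrist_force: [0.9, -0.1, -0.7]
width: 0.0391
finger_force: 0.0
```

```bash
python3 - <<'E'
from h import *
p,d=eyes.capture('scene'); q,e=eyes.capture('top'); cv2.imwrite('pics/s5.png',np.hstack([cv2.resize(p[160:310,260:490],(400,260),interpolation=2),cv2.resize(q[140:270,80:280],(400,260),interpolation=2)]))
E
```

```text
(no output)
```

View pics/s5.png

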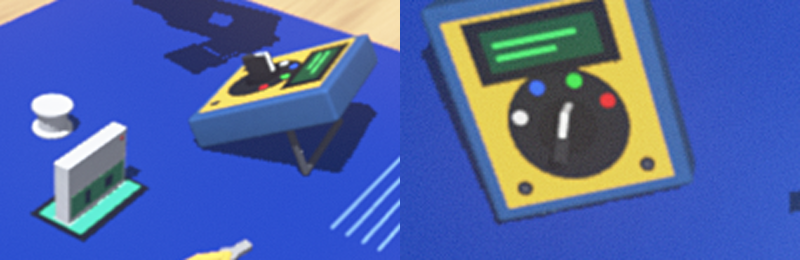

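The pointer now aims at green at about (574,80) in the right crop, and the module is still standing. I'll check the angle numerically and then hand in.

```bash
python3 - <<'E'
from h import *
q,e=eyes.capture('top'); H,S,V=cv2.split(hsv(q)); m=big((S<70)&(V>140),(155,187,172,215)); v,u=np.where(m)
vx,vy,x0,y0=cv2.fitLine(np.float32(np.c_[u,v]),2,0,.01,.01).ravel()
n=np.array([-.4945,-.0847,.8651]); c=np.array([.580,.267,.082]); P=onplane('top',[[x0-6*vx,y0-6*vy],[x0+6*vx,y0+6*vy]],n,n@c+.035)
w=P[1]-P[0]; w*=np.sign(w[0]); y=np.cross(n,[0.853,.146,.5]); xf=np.cross(y,n); a=np.arctan2(w@y,w@xf); print(m.sum(),'dial',1.2-a)
if abs(1.2-a-1.6)<.13: print(arm.finish_job())
E
```

```text
75 dial 1.6714317809373
the job is handed in; nothing more can be done
None
```

The job is handed in: the module stands upright and centred on the pad, and the dial is on green at about 1.67 rad by camera measurement (detent 1.6). The reel, jar and cutters were not touched, and the clock stood at about 17 s of the allowed 61; I have not seen the judge's result.

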